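# Load a specimen caddy into the bench scanner

## Task

Press the release key on top of the scanner so that its tray pops out, set the specimen caddy flat into the tray's pocket, then push the tray home until it clicks and stays shut. Be gentle: press and push only as hard as the springs need, without ramming the key, the caddy or the tray against their stops, and leave the other things on the bench alone.

Things in the scene. Friction and masses are not known exactly. Their poses are not given: they have to be found in the camera images.
- scanner: Low white bench scanner, fixed, 260 deep (x) x 190 wide (y) x 95 high mm. Origin on the bench under the middle of its front face; x points into the machine, y to its left (seen from the robot), z up. The tray comes out of the front, towards -x, through a slot open up to 72 mm above the bench: only a caddy right down in the pocket passes in.
- tray_pocket (a point): Middle of the pocket floor of the scanner's aluminium tray (pocket behind an upright front panel), axes as the scanner's; shut it lies 48 mm behind the scanner's front face, 28 mm above the bench, on the scanner's middle line. Pocket 53 (x) x 73 (y) mm inside, walls 5 thick, 12 high. Popped out, the whole pocket is in the open in front of the scanner.
- tray_front (a point): Middle of the outer face of the tray's grey plastic front panel, on which one pushes: 70 mm in front (-x) of the pocket's middle and 14 mm above it, 42 mm above the bench. Panel 136 wide, 48 high, 22 thick, upright, its face square to the tray's x. Shut it stands 22 mm proud of the scanner's front. Axes as the scanner's.
- tray (a joint): How far the tray is out, m: 0 shut, 0.090 fully out. A spring drives it out (2 N out, 4.5 N shut). To latch, push past shut until it clicks, 2 to 18 mm deeper (-0.002 to -0.018, differs by machine, not known beforehand); a hard stop follows 1 mm after. The push rises to about 8 N, drops at the click; let go, it comes back to 0 and stays. Unlatched it comes out again. Over 18 N on it is ramming.
- release_top (a point): Square grey release key on top of the scanner, 30 x 30 mm, standing 14 mm proud. This point is the middle of its top face; at rest 50 mm behind the front face, 55 mm to the scanner's right (-y), 109 mm above the bench. Sprung, pressed straight down; released by itself it comes up.
- release (a joint): How far the release key is down, m: 0 up, 0.008 at its bottom stop. About 6 mm frees the tray, at 4 to 7 N. It also dips by itself, 5 to 6 mm, over the last 15 mm of the tray's way to the click, and springs up again at once when the latch clicks. More than 20 N on it is ramming.
- caddy: Bare metal specimen caddy, 90 g: plate 50 (x) x 70 (y) x 10 mm with an upright finger tab in the middle, 30 long (x) x 12 thick (y), its top 32 mm above the underside; thin marble slices either side of the tab. Origin: middle of the underside. Fits the pocket either way round, 1.5 mm to spare on every side; right down it stands on the pocket floor. Over 25 N between it and the tray is ramming.
- carton: Cardboard specimen box with lid, 73 x 93 x 50 mm, loose bystander; origin in the middle of its underside. Caddy and carton lie one to the left and one to the right of the scanner's front, either way round.
- jar: Clear jar, 64 mm across, 90 high, loose bystander; origin in the middle of its underside.
- tub: White plastic bowl, 120 mm across, 60 high, loose bystander; origin in the middle of its underside.
Not all that is in view belongs to the job. Of the things that look like the caddy, the smallest one is meant.

How it is judged:
By the outcome, as a careful person would: the job done as asked, in the order asked, and still so for the second after the job is handed in, with the robot touching nothing.
It also fails if it takes over 72 s, if anything falls off the work surface, if the arm or the gripper's body presses on something with over 40 N, if the wrist force passes 120 N, or if a joint passes its speed limit or range.

## Robot

A 6-joint arm with a two-finger parallel gripper is mounted at the origin on the work surface. World frame = base frame: x ahead of the robot, y to its left, z up, the work surface at z = 0. Lengths are in m, angles in rad, forces in N, time in s.
With the tool pointing down it reaches from about 0.425 to 0.95 m from the base axis. Payload 3.5 kg.
Tool frame: the origin (TCP) lies at the very end of the fingers, on their centre line; the grasp point (between the pads) lies 19 mm behind it; z points along the fingers, y is the line along which they close (so a half turn about z gives the same grasp; the last joint's range is limited). The gripper opens to 85 mm and grips with 20 to 120 N. Pads are 22 mm wide; open, the fingers measure 114 mm over their backs; the gripper's body (76 mm by 85 mm) begins 54 mm behind the grasp point. The pads swing forward as they close: fully open they stand 13 mm farther back than shut.
Start: joints at [0.965, 0.286, 1.577, -0, 1.279, -0.15], TCP at [0.297, 0.606, 0.231] pointing down, gripper open.
Joint ranges: [-2.77, 2.77], [-0.9, 2.22], [0.21, 2.48], [-1.53, 4.67], [0.24, 2.81], [-2.84, 2.84]. Speed limits (rad/s): [2.79, 2.79, 3.14, 3.14, 3.14, 3.14].

## Interface

Orientations are given as a unit quaternion [x, y, z, w].
In Python, from plant import ctrl gives the robot as it stands.
- The arm moves only by the tool carry_out, never from a script. Its argument "deltas" is one flat list of numbers, 6 for each row, row after row: the shift along the tool's x, y, z in m, then the turn, a rotation vector about the tool's x, y, z in rad. A call has 1 to 5 rows; each row is the pose to reach, as a shift and turn from the pose commanded when the call began, along the tool's axes at that moment; what a row does not reach only later rows make up. A row lasts 1/8 s, in which the tool goes at most 62.5 mm and 10.7 degrees, less where a joint would pass 70% of its speed; a pose out of reach is approached as far as the arm can. A call with a gripper value outside its range is refused whole. "grip" is the opening in per cent of the stroke, from 0 (shut) to 100 (fully open), set as the call begins (left out, the last holds). The fingers move at their own pace and stop on an object; "grip_force" is the grip in N (left out, the last holds). Time passes only in rows, so rows that repeat a pose let the fingers close. It gives the time, the measured TCP pose, the force, the opening and the grip force at its end, in the units of the state.
- ctrl.get_state(): the state, without advancing time (a new reading comes with each control period).
- ctrl.read_camera(name): name is "side" or "top" or "wrist"; returns (picture, depth): 480x640x3 uint8, red, green, blue; 480x640 float32, m along the optical axis (not along the pixel's ray), 0 where there is no reading.
- ctrl.camera_model(name): a dict with "intrinsics" (3x3 intrinsics, pixels), "k1" (the pictures are not rectified: a ray, as slopes to the right and down, at radius r is drawn at 1 + k1 r^2 times it, then the intrinsics apply), "extrinsics" (4x4, takes a point from world to camera coordinates); the wrist camera has in their place "hand_eye" (4x4, takes a point from camera to tool coordinates, whose origin is the TCP and whose axes are the flange's). Camera axes: x right, y down, z forward; pixel columns grow to the right and rows downward; lengths in m; the calibration is good to about 2 mm. A picture is of the moment at which its call begins: read the wrist's pose just before it. camera_model takes no time and is no camera call.
- ctrl.sign_off(): hands the job in; it is judged then, once.
Trained networks look in the newest picture that a camera, given by its name, has taken for a name from the list of things; names that differ only in an ending like _2 or _b are one class to them, and where a whole thing is asked for, a point or a joint stands for the part that bears it (a point fixed in the world has none). Each returns a list of dicts, best first, with "score" (0 to 1); they miss things now and then, are a little off and sometimes report something else, mostly with a low value. They report only what shows in the picture. A call takes as long as a camera call. They do not tell look-alikes from the thing itself.
- ctrl.find_in(camera, query): "uv" ([column, row] in pixels, amid what is visible of it).
The state is a dict: "time": time; "qpos": joint angles; "dq": joint speeds; "joint_efforts": joint torques, N m; "eef_pos": TCP position; "tcp_rot": TCP orientation; "contact_force": force on the tool from outside, world axes, zero at the start; "wrist_torque": the same for the moment, N m; "opening": opening from 0.0 (shut) to 1.0 (fully open); "finger_force": force on a finger pad.
Only numpy, scipy, OpenCV 4.12 (cv2) and the standard library are available. Lean on these libraries where they do the work, as an engineer would, in place of code of your own. Each camera call takes 0.05 s, during which the arm holds its last target. There are 200 camera calls.

## Working session

There is one attempt and no reset: what is moved stays moved. The work goes in short steps, Python scripts to look and compute and a tool call to move; the robot and the scene stay as the last step left them, time stands still between calls to the robot, and variables do not carry over. Pictures are saved under pics/ and viewed, at most 10 in all, crops included, and the job is handed in when it is done.

Besides the shell and the picture viewer there is one more tool, called after "Request:" by a JSON object that holds its "method" and its "body". carry_out: Moves the arm, as the interface text tells. Its arguments: {"type":"object","properties":{"deltas":{"type":"array"},"grip":{"type":"number"},"grip_force":{"type":"number"}},"required":["deltas"]}

```bash
mkdir -p pics
cat > h.py <<'E'
import numpy as np, cv2
from scipy.spatial.transform import Rotation as R
from plant import ctrl
def pose():
    s=ctrl.get_state(); T=np.eye(4); T[:3,:3]=R.from_quat(s['tcp_rot']).as_matrix(); T[:3,3]=s['eef_pos']; return T
def c2w(n,T=None):
    m=ctrl.camera_model(n)
    return (T@np.array(m['hand_eye'])) if n=='wrist' else np.linalg.inv(np.array(m['extrinsics']))
def rays(n,uv):
    m=ctrl.camera_model(n);K=np.array(m['intrinsics'],float)
    p=cv2.undistortPoints(np.array(uv,float).reshape(-1,1,2),K,np.array([m['k1'],0,0,0,0.]))[:,0]
    return np.c_[p,np.ones(len(p))]
def cloud(n,d,uv,T=None):
    uv=np.array(uv).reshape(-1,2).astype(int); r=rays(n,uv); z=d[uv[:,1],uv[:,0]]
    C=c2w(n,T); return (r*z[:,None])@C[:3,:3].T+C[:3,3]
def onplane(n,uv,z,T=None):
    C=c2w(n,T); r=rays(n,uv)@C[:3,:3].T; o=C[:3,3]
    return o+r*((z-o[2])/r[:,2])[:,None]
def full(n,d,T=None):
    v,u=np.mgrid[:480,:640]; return cloud(n,d,np.c_[u.ravel(),v.ravel()],T).reshape(480,640,3)
E
python3 - <<'E'
from h import *
for n in ('top','side'):
    p,d=ctrl.read_camera(n); cv2.imwrite(f'pics/{n}0.png',p[:,:,::-1]); np.save(n+'0.npy',d)
    for q in ('scanner','tray_front','release_top','caddy','carton','jar','tub'):
        for r in ctrl.find_in(n,q)[:4]:
            print(n,q,round(r['score'],2),np.round(r['uv']),cloud(n,d,r['uv']).round(3))
s=ctrl.get_state();print(s['time'],s['tcp_rot'])
E
```

```text
top scanner 0.84 [297. 170.] [[0.723 0.055 0.097]]
top tray_front 0.81 [311. 225.] [[0.589 0.025 0.069]]
top release_top 0.73 [325. 193.] [[ 0.66  -0.012  0.11 ]]
top caddy 0.78 [426. 286.] [[ 0.437 -0.256  0.008]]
top carton 0.92 [218. 271.] [[0.488 0.256 0.05 ]]
top carton 0.71 [323. 192.] [[ 0.66 -0.01  0.11]]
top jar 0.72 [169. 223.] [[0.604 0.372 0.081]]
top tub 0.69 [503. 221.] [[ 0.599 -0.466  0.011]]
side tray_front 0.67 [335. 237.] [[0.59  0.007 0.061]]
side release_top 0.67 [362. 220.] [[ 0.657 -0.019  0.109]]
side caddy 0.96 [362. 392.] [[ 0.378 -0.405  0.016]]
side caddy 0.94 [347. 338.] [[ 0.437 -0.27   0.009]]
side caddy 0.75 [364. 300.] [[ 0.54  -0.193  0.016]]
side caddy 0.38 [278. 181.] [[0.605 0.369 0.06 ]]
side carton 0.89 [263. 214.] [[0.48  0.235 0.051]]
side jar 0.73 [278. 182.] [[0.605 0.362 0.056]]
side tub 0.72 [452. 358.] [[ 0.604 -0.438  0.006]]
0.8 [ 2.25951029e-01  9.74138662e-01  1.03568158e-05 -4.63041362e-06]
```

View pics/top0.png

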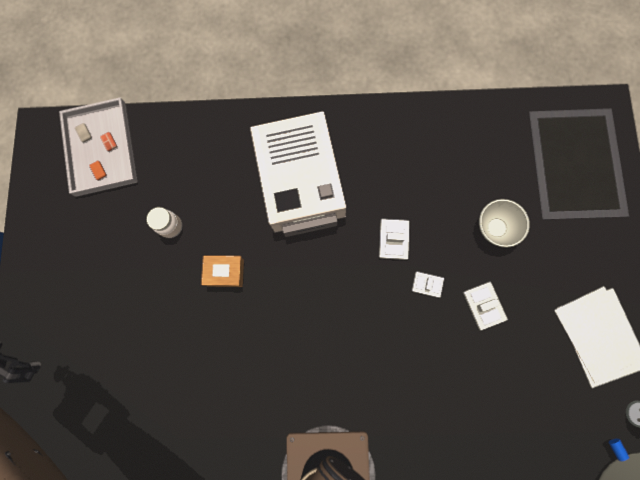

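View pics/side0.png

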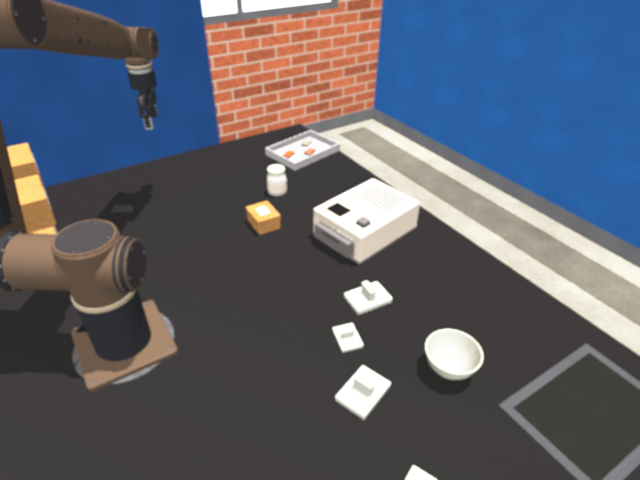

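The top view shows the scanner (297,170) with its key (325,191) and shut tray front (310,227). The smallest caddy is at (428,285), with larger look-alikes at (395,239) and (486,306). The side view agrees: small caddy at (347,338).

Run:
```python
from h import *
d=np.load('top0.npy'); X=full('top',d)
def blob(lo,hi,x,y,r):
    m=(X[...,2]>lo)&(X[...,2]<hi)&(np.hypot(X[...,0]-x,X[...,1]-y)<r)&(d>0); return X[m]
def rect(P):
    c,wh,a=cv2.minAreaRect((P[:,:2]*1000).astype(np.float32)); return np.round(c,1),np.round(wh,1),round(a,1),len(P),P[:,2].mean().round(4)
print('scanner',rect(blob(.085,.102,.72,.055,.2)))
print('key',rect(blob(.104,.118,.66,-.012,.03)))
print('front',rect(blob(.05,.078,.59,.025,.1)))
print('caddy',rect(blob(.006,.04,.437,-.256,.055)), rect(blob(.02,.04,.437,-.256,.055)))
print('lookA',rect(blob(.006,.04,.54,-.19,.08)))
print('lookB',rect(blob(.006,.04,.385,-.40,.08)))
```

```text
scanner (array([733.4,  53.1]), array([261.2, 190.3]), 10.6, 7515, np.float64(0.0964))
key (array([664.9, -15.7]), array([29.5, 29.8]), 11.5, 152, np.float64(0.1099))
front (array([596.9,  27.6]), array([ 28.1, 186.3]), 11.7, 608, np.float64(0.0658))
caddy (array([ 441.8, -261.6]), array([79.1, 93.5]), 81.2, 575, np.float64(0.0139)) (array([ 440.7, -263.3]), array([12.4, 29.7]), 75.7, 70, np.float64(0.0318))
lookA (array([ 539.1, -189.4]), array([151.4, 138.3]), 43.4, 1003, np.float64(0.0162))
lookB (array([ 386.7, -393.8]), array([114.9, 134.7]), 81.9, 1099, np.float64(0.0159))
```

```bash
cat >> h.py <<'E'
A=np.deg2rad(10.6); SX=np.array([np.cos(A),np.sin(A),0]); SY=np.array([-np.sin(A),np.cos(A),0]); F=np.array([.6056,.0292,0])
def sc(x,y,z): return F+SX*x+SY*y+np.array([0,0,z])
def down(yaw):  # tool x at yaw (deg), z down
    a=np.deg2rad(yaw); return np.array([[np.cos(a),np.sin(a),0],[np.sin(a),-np.cos(a),0],[0,0,-1.]])
def go(p,yaw):
    T=pose(); D=T[:3,:3].T@(np.array(p)-T[:3,3]); r=R.from_matrix(T[:3,:3].T@down(yaw)).as_rotvec()
    print('pos',T[:3,3].round(4),'yaw',np.rad2deg(np.arctan2(T[1,0],T[0,0])).round(2),'delta',D.round(4),r.round(4),'rows>=',max(np.linalg.norm(D)/.06,np.linalg.norm(r)/.18).round(1))
E
python3 - <<'E'
from h import *
go(sc(.05,-.055,.17),190.6)
print(np.array(ctrl.camera_model('wrist')['hand_eye']).round(3), ctrl.get_state()['contact_force'])
E
```

```text
pos [0.2971 0.6061 0.2313] yaw 153.88 delta [-0.6039 -0.3964  0.0613] [ 0.     -0.     -0.6408] rows>= 12.1
[[ 0.001 -0.953 -0.302  0.077]
 [ 1.     0.001 -0.    -0.001]
 [ 0.001 -0.302  0.953 -0.143]
 [ 0.     0.     0.     1.   ]] [ 0.15608661 -0.12423097  0.11661268]
```

Request:
{"method": "carry_out", "body": {"deltas": [-0.046,-0.03,0,0,0,-0.128,-0.092,-0.06,0,0,0,-0.256,-0.138,-0.09,0,0,0,-0.384,-0.184,-0.12,0,0,0,-0.512,-0.23,-0.15,0,0,0,-0.6408], "grip": 0}}

```text
time: 1.42
eef_pos: [0.4383, 0.3687, 0.2316]
tcp_rot: [-0.095, 0.996, 0.0, 0.0]
contact_force: [1.5, 0.4, 0.7]
opening: -0.001
finger_force: 0.0
```

```bash
python3 -c "
from h import *
go(sc(.05,-.055,.17),190.6)"
```

```text
pos [0.4383 0.3687 0.2316] yaw -169.14 delta [-0.1501 -0.4201  0.0617] [0.0002 0.0008 0.0045] rows>= 7.5
```

Request:
{"method": "carry_out", "body": {"deltas": [-0.02,-0.055,0,0,0,0,-0.04,-0.11,0,0,0,0,-0.06,-0.165,0,0,0,0,-0.08,-0.22,0,0,0,0,-0.1,-0.275,0,0,0,0]}}

```text
time: 2.05
eef_pos: [0.5873, 0.1165, 0.2317]
tcp_rot: [-0.092, 0.996, 0.0, 0.0]
contact_force: [-0.4, -0.6, 0.2]
opening: -0.001
finger_force: 0.0
```

Request:
{"method": "carry_out", "body": {"deltas": [-0.017,-0.048,0.02,0,0,0,-0.034,-0.096,0.04,0,0,0,-0.05,-0.145,0.0617,0,0,0,-0.05,-0.145,0.0617,0,0,0,-0.05,-0.145,0.0617,0,0,0]}}

```text
time: 2.68
eef_pos: [0.6622, -0.0148, 0.1697]
tcp_rot: [-0.092, 0.996, 0.0, -0.0]
contact_force: [0.3, 0.5, -0.3]
opening: 0.0
finger_force: 0.0
```

```bash
python3 -c "
from h import *
go(sc(.05,-.055,.112),190.6)
T=pose();p,d=ctrl.read_camera('wrist');cv2.imwrite('pics/w1.png',p[:,:,::-1])
print(ctrl.get_state()['contact_force'])
X=full('wrist',d,T); m=(X[...,2]>.104)&(X[...,2]<.118)&(np.hypot(X[...,0]-.665,X[...,1]+.016)<.04)
print(m.sum(),X[m][:,2].mean(),cv2.minAreaRect((X[m][:,:2]*1000).astype(np.float32)))
"
```

```text
pos [ 0.6622 -0.0148  0.1697] yaw -169.43 delta [-0.0025 -0.0013  0.0577] [ 0.0006 -0.0002 -0.0004] rows>= 1.0
[-0.0119904   0.38479254  1.10287893]
3244 0.10845689468043637 ((664.017578125, -15.972562789916992), (29.869815826416016, 30.00599479675293), 10.307353973388672)
```

Request:
{"method": "carry_out", "body": {"deltas": [-0.002,-0.001,0.025,0,0,0,-0.002,-0.001,0.046,0,0,0,-0.002,-0.001,0.056,0,0,0,-0.002,-0.001,0.058,0,0,0,-0.002,-0.001,0.058,0,0,0]}}

```text
time: 3.35
eef_pos: [0.6648, -0.0156, 0.1122]
tcp_rot: [-0.092, 0.996, -0.0, 0.0]
contact_force: [-0.1, 0.3, -0.3]
opening: -0.001
finger_force: 0.0
```

Request:
{"method": "carry_out", "body": {"deltas": [0,0,0.001,0,0,0,0,0,0.002,0,0,0,0,0,0.003,0,0,0,0,0,0.004,0,0,0,0,0,0.004,0,0,0]}}

```text
time: 3.98
eef_pos: [0.6647, -0.0158, 0.1081]
tcp_rot: [-0.092, 0.996, -0.0, 0.0]
contact_force: [-1.2, 0.3, 3.1]
opening: -0.002
finger_force: 1.3
```

Request:
{"method": "carry_out", "body": {"deltas": [0,0,0.001,0,0,0,0,0,0.002,0,0,0,0,0,0.003,0,0,0,0,0,0.004,0,0,0,0,0,0.004,0,0,0]}}

```text
time: 4.6
eef_pos: [0.6646, -0.0158, 0.1035]
tcp_rot: [-0.092, 0.996, -0.0, 0.0]
contact_force: [-0.2, 0.1, 2.0]
opening: 0.002
finger_force: 1.2
```

Request:
{"method": "carry_out", "body": {"deltas": [0,0,0.0005,0,0,0,0,0,0.001,0,0,0,0,0,0.0015,0,0,0,0,0,0.0015,0,0,0]}}

```text
time: 5.1
eef_pos: [0.6646, -0.0158, 0.1022]
tcp_rot: [-0.092, 0.996, -0.0, 0.0]
contact_force: [0.6, 0.1, 2.9]
opening: 0.003
finger_force: 1.4
```

```bash
cat > tr.py <<'E'
from h import *
p,d=ctrl.read_camera('top'); X=full('top',d)
S=np.c_[(X.reshape(-1,3)-F)@SX,(X.reshape(-1,3)-F)@SY,X.reshape(-1,3)[:,2]]
m=(abs(S[:,1])<.06)&(S[:,0]<-.005)&(S[:,0]>-.14)&(S[:,2]>.055)&(S[:,2]<.075)
print('panel x',np.percentile(S[m,0],[2,50,98]).round(4),m.sum()); cv2.imwrite('pics/t_last.png',p[:,:,::-1])
m=(abs(S[:,1])<.06)&(S[:,0]<-.005)&(S[:,0]>-.14)&(S[:,2]>.02)&(S[:,2]<.035);print('floor',np.median(S[m],0).round(4),m.sum())
E
python3 tr.py
```

```text
panel x [-0.1012 -0.0922 -0.0805] 73
floor [-0.1012 -0.0469  0.0302] 9
```

Request:
{"method": "carry_out", "body": {"deltas": [0,0,-0.03,0,0,0,0,0,-0.07,0,0,0,0,0,-0.07,0,0,0]}}

```text
time: 5.52
eef_pos: [0.6661, -0.0157, 0.1758]
tcp_rot: [-0.092, 0.996, -0.001, 0.003]
contact_force: [0.2, 0.5, -0.2]
opening: -0.004
finger_force: 0.0
```

```bash
python3 tr.py; python3 -c "
from h import *
go([.441,-.262,.15],165.7)"
```

```text
panel x [-0.1116 -0.1028 -0.0902] 101
floor [-0.1112 -0.0416  0.0276] 10
pos [ 0.6648 -0.0155  0.1731] yaw -169.39 delta [ 0.2654 -0.2011  0.0227] [1.000e-04 1.700e-03 4.347e-01] rows>= 5.6
```

Request:
{"method": "carry_out", "body": {"deltas": [0.044,-0.033,0,0,0,0.08,0.088,-0.066,0,0,0,0.16,0.132,-0.1,0,0,0,0.24,0.177,-0.134,0,0,0,0.32,0.221,-0.168,0,0,0,0.4], "grip": 45}}

```text
time: 6.2
eef_pos: [0.4755, -0.2215, 0.1695]
tcp_rot: [0.108, 0.994, 0.001, -0.002]
contact_force: [1.2, -1.1, 0.7]
opening: 0.45
finger_force: 0.0
```

Request:
{"method": "carry_out", "body": {"deltas": [0.03,-0.05,0.0227,0,0,0.0347,0.0548,-0.0122,0.0227,0,0,0.0347,0.0548,-0.0122,0.0227,0,0,0.0347,0.0548,-0.0122,0.0227,0,0,0.0347]}}

```text
time: 6.7
eef_pos: [0.4217, -0.2212, 0.1484]
tcp_rot: [0.124, 0.992, 0.0, -0.001]
contact_force: [0.1, 0.4, -0.1]
opening: 0.45
finger_force: 0.0
```

```bash
python3 -c "
from h import *
T=pose();p,d=ctrl.read_camera('wrist');cv2.imwrite('pics/w2.png',p[:,:,::-1])
go([.441,-.262,.15],165.7)
X=full('wrist',d,T)
for lo,hi in((.026,.036),(.006,.036)):
  m=((X[...,2]>lo)&(X[...,2]<hi)&(np.hypot(X[...,0]-.441,X[...,1]+.262)<.05)).astype(np.uint8)
  n,l,st,_=cv2.connectedComponentsWithStats(m); k=1+st[1:,4].argmax(); P=X[l==k]
  print(len(P),P[:,2].mean(),np.percentile(P[:,2],[5,50,95]).round(4),cv2.minAreaRect((P[:,:2]*1000).astype(np.float32)))
"
```

```text
pos [ 0.4222 -0.2215  0.1488] yaw 165.74 delta [-0.0282 -0.0346 -0.0012] [ 0.0003 -0.0007  0.0007] rows>= 0.7
854 0.03151562129187051 [0.0293 0.0317 0.0328] ((440.0767517089844, -263.6636962890625), (12.337865829467773, 29.720762252807617), 75.0869369506836)
6889 0.013183263412063526 [0.0088 0.0105 0.0319] ((440.23162841796875, -264.051025390625), (70.4146957397461, 50.85042953491211), 75.20442962646484)
```

View pics/w2.png

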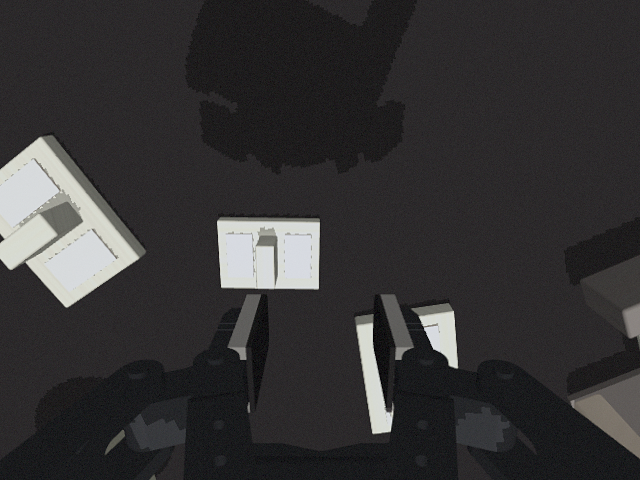

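The wrist view shows the small caddy upright at (268,253), tab at (266,262). It measures 70 x 51 mm, so it is the right one.

```bash
python3 -c "
from h import *
go([.4401,-.2638,.015],165.15)"
```

```text
pos [ 0.4222 -0.2215  0.1488] yaw 165.74 delta [-0.0279 -0.0366  0.1338] [ 0.0003 -0.0007  0.0103] rows>= 2.4
```

Request:
{"method": "carry_out", "body": {"deltas": [-0.0279,-0.0366,0.02,0,0,0.01,-0.0279,-0.0366,0.06,0,0,0.01,-0.0279,-0.0366,0.1,0,0,0.01,-0.0279,-0.0366,0.125,0,0,0.01,-0.0279,-0.0366,0.1338,0,0,0.01]}}

```text
time: 7.38
eef_pos: [0.4396, -0.2632, 0.0136]
tcp_rot: [0.129, 0.992, 0.001, -0.001]
contact_force: [0.2, -0.1, -0.2]
opening: 0.448
finger_force: 0.0
```

Request:
{"method": "carry_out", "body": {"deltas": [0,0,0,0,0,0,0,0,0,0,0,0,0,0,0,0,0,0,0,0,0,0,0,0,0,0,0,0,0,0], "grip": 0, "grip_force": 40}}

```text
time: 8.0
eef_pos: [0.4405, -0.2645, 0.0166]
tcp_rot: [0.129, 0.992, -0.0, 0.001]
contact_force: [-0.2, 0.9, 3.5]
opening: 0.129
finger_force: 43.5
```

Request:
{"method": "carry_out", "body": {"deltas": [0,0,-0.02,0,0,0,0,0,-0.06,0,0,0,0,0,-0.105,0,0,0,0,0,-0.105,0,0,0]}}

```text
time: 8.5
eef_pos: [0.4421, -0.2661, 0.1249]
tcp_rot: [0.129, 0.992, -0.003, 0.004]
contact_force: [0.1, -0.7, -1.9]
opening: 0.129
finger_force: 42.9
```

```bash
python3 -c "
from h import *
s=ctrl.get_state();print(s['opening'],s['finger_force'])
T=pose()
ps=[];p,d=ctrl.read_camera('wrist');cv2.imwrite('pics/w3.png',p[:,:,::-1])
X=full('wrist',d,T);Y=(X-T[:3,3])@T[:3,:3]   # tool coordinates
m=((abs(Y[...,0])<.05)&(abs(Y[...,1])<.05)&(Y[...,2]>-.005)&(Y[...,2]<.04)).astype(np.uint8)
n,l,st,_=cv2.connectedComponentsWithStats(m); k=1+st[1:,4].argmax(); P=Y[l==k]
print(len(P),np.percentile(P,[2,50,98],axis=0).round(4),cv2.minAreaRect((P[:,:2]*1000).astype(np.float32)))
go(sc(-.042,0,.12),190.6)
"
```

```text
0.12873568577521471 42.89246141910553
14537 [[-0.0197 -0.0348  0.0012]
 [ 0.0139 -0.001   0.0064]
 [ 0.0255  0.033   0.0137]] ((0.3839225769042969, -0.8076133728027344), (70.62403869628906, 51.298072814941406), 89.9029312133789)
pos [ 0.4407 -0.2648  0.1223] yaw 165.12 delta [-0.0459  0.3084  0.0019] [-0.0026  0.003  -0.4447] rows>= 5.2
```

View pics/w3.png

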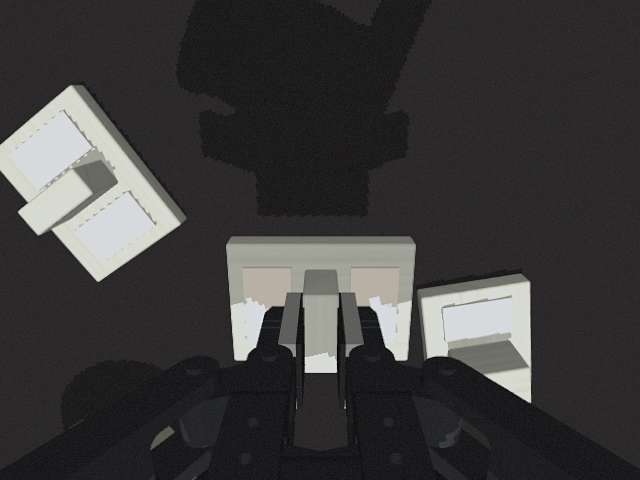

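```bash
python3 -c "
from h import *
go(sc(-.117,0,.13),190.6)"
```

```text
pos [ 0.4407 -0.2648  0.1223] yaw 165.12 delta [ 0.0217  0.2761 -0.0083] [-0.0026  0.003  -0.4447] rows>= 4.6
```

Request:
{"method": "carry_out", "body": {"deltas": [0.003,0.046,-0.008,0,0,-0.08,0.006,0.092,-0.008,0,0,-0.16,0.01,0.138,-0.008,0,0,-0.24,0.014,0.184,-0.008,0,0,-0.32,0.018,0.23,-0.008,0,0,-0.4]}}

```text
time: 9.18
eef_pos: [0.4802, -0.0353, 0.1263]
tcp_rot: [-0.071, 0.997, 0.001, -0.002]
contact_force: [0.6, 0.6, -1.1]
opening: 0.128
finger_force: 42.8
```

Request:
{"method": "carry_out", "body": {"deltas": [-0.01,0.042,0,0,0,-0.0447,-0.014,0.044,0,0,0,-0.0447,-0.014,0.044,0,0,0,-0.0447,-0.014,0.044,0,0,0,-0.0447]}}

```text
time: 9.68
eef_pos: [0.4889, 0.0074, 0.1279]
tcp_rot: [-0.092, 0.996, 0.0, -0.001]
contact_force: [-1.0, -0.2, -1.4]
opening: 0.126
finger_force: 42.8
```

```bash
python3 -c "
from h import *
go(sc(-.042,0,.13),190.6)
T=pose()
p,d=ctrl.read_camera('wrist');cv2.imwrite('pics/w4.png',p[:,:,::-1])
np.savez('w4.npz',d=d,T=T)
X=full('wrist',d,T);Y=(X-T[:3,3])@T[:3,:3]
S=np.stack([(X-F)@SX,(X-F)@SY,X[...,2]],-1)
m=(S[...,2]>.022)&(S[...,2]<.034)&(S[...,0]>-.12)&(S[...,0]<0)&(abs(S[...,1])<.07)
P=S[m];print(len(P),np.percentile(P,[1,50,99],axis=0).round(4),cv2.minAreaRect((P[:,:2]*1000).astype(np.float32)))
"
```

```text
pos [0.4889 0.0074 0.1279] yaw -169.49 delta [-0.0767  0.0001 -0.0022] [ 0.0002 -0.0014 -0.0016] rows>= 1.3
783 [[-1.129e-01 -6.660e-02  2.250e-02]
 [-1.880e-02 -6.000e-04  2.820e-02]
 [-1.000e-04  6.540e-02  3.380e-02]] ((-56.484012603759766, -0.5373001098632812), (112.97725677490234, 134.4090576171875), 0.09219004213809967)
```

View pics/w4.png

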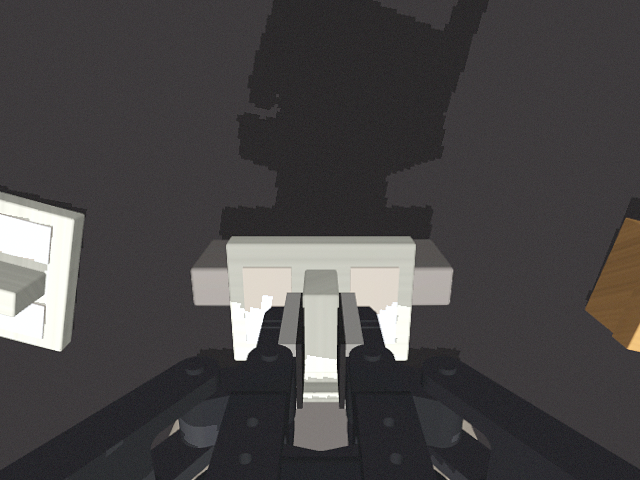

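The wrist view looks back towards the robot, so the gripper hides the pocket; only the panel shows, behind the caddy at (320,285). I'll hover over the scanner to see the pocket.

Request:
{"method": "carry_out", "body": {"deltas": [-0.02,0,-0.04,0,0,0,-0.08,0,-0.05,0,0,0,-0.13,0,-0.05,0,0,0,-0.165,0,-0.05,0,0,0,-0.165,0,-0.05,0,0,0]}}

```text
time: 10.35
eef_pos: [0.6531, 0.0377, 0.1779]
tcp_rot: [-0.092, 0.996, -0.0, -0.0]
contact_force: [0.2, 1.0, -1.3]
opening: 0.128
finger_force: 42.9
```

Request:
{"method": "carry_out", "body": {"deltas": [0,0,0,0,0,0,0,0,0,0,0,0]}}

```text
time: 10.6
eef_pos: [0.6506, 0.0382, 0.1785]
tcp_rot: [-0.092, 0.996, 0.0, -0.0]
contact_force: [-0.1, 0.2, -0.6]
opening: 0.127
finger_force: 42.9
```

```bash
python3 -c "
from h import *
go(sc(-.042,0,.13),190.6)
T=pose()
p,d=ctrl.read_camera('wrist');cv2.imwrite('pics/w5.png',p[:,:,::-1])
np.savez('w5.npz',d=d,T=T)
X=full('wrist',d,T)
S=np.stack([(X-F)@SX,(X-F)@SY,X[...,2]],-1)
m=(S[...,2]>.022)&(S[...,2]<.033)&(S[...,0]>-.085)&(S[...,0]<0)&(abs(S[...,1])<.045)
m=m.astype(np.uint8);n,l,st,_=cv2.connectedComponentsWithStats(m); k=1+st[1:,4].argmax()
P=S[l==k];print(len(P),np.percentile(P,[1,50,99],axis=0).round(4),cv2.minAreaRect((P[:,:2]*1000).astype(np.float32)))
m=(S[...,2]>.036)&(S[...,2]<.05)&(S[...,0]>-.12)&(S[...,0]<-.002)&(abs(S[...,1])<.06);P=S[m]
print('walls',len(P),np.percentile(P,[1,50,99],axis=0).round(4),cv2.minAreaRect((P[:,:2]*1000).astype(np.float32)))
"
```

```text
pos [0.6506 0.0382 0.1785] yaw -169.45 delta [ 0.0878 -0.0006  0.0486] [ 0.0002 -0.0008 -0.0009] rows>= 1.7
10124 [[-0.0684 -0.0369  0.0262]
 [-0.0432 -0.0007  0.0279]
 [-0.0157  0.0359  0.0318]] ((-42.28256607055664, -0.39947509765625), (53.65935134887695, 73.87821197509766), 0.2704109847545624)
walls 3988 [[-0.0731 -0.0416  0.0363]
 [-0.0463 -0.0007  0.0397]
 [-0.0106  0.0408  0.0415]] ((-41.926570892333984, -0.3941650390625), (62.966346740722656, 83.5591049194336), 0.02235773578286171)
```

View pics/w5.png

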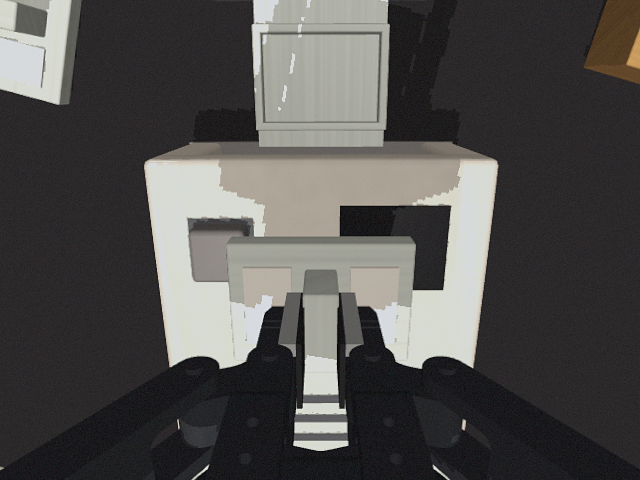

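The pocket is in clear view, centred near (320,77), and the caddy hangs level in the grip at (320,290).

```bash
python3 -c "
from h import *
f=np.load('w5.npz');T=f['T'];X=full('wrist',f['d'],T);Y=(X-T[:3,3])@T[:3,:3]
m=(abs(Y[...,0]-.021)<.004)&(abs(Y[...,1])<.033)&(abs(Y[...,1])>.009)&(abs(Y[...,2]-.007)<.012)
P=Y[m];print(len(P),P.mean(0));c=np.linalg.lstsq(np.c_[P[:,:2],np.ones(len(P))],P[:,2],rcond=None)[0];print(c)
m=(Y[...,2]>-.004)&(Y[...,2]<.025)&(abs(Y[...,1])<.045)&(abs(Y[...,0])<.04)
Q=Y[m&(Y[...,0]>.012)];print(np.percentile(Q,[.5,50,99.5],axis=0).round(4),cv2.minAreaRect((Q[:,:2]*1000).astype(np.float32)))
go(sc(-.0417,.0004,.085),190.6)"
```

```text
2650 [ 0.02102623 -0.00022858  0.00677082]
[ 1.86624909e-02 -4.22354547e-05  6.37840638e-03]
[[ 0.0121 -0.0353 -0.0029]
 [ 0.0203 -0.0007  0.0068]
 [ 0.0262  0.0336  0.0155]] ((19.21118927001953, -0.959442138671875), (70.33753967285156, 14.467140197753906), 89.932861328125)
pos [0.6507 0.0383 0.1787] yaw -169.44 delta [ 0.0876 -0.0003  0.0937] [ 0.     -0.0003 -0.0006] rows>= 2.1
```

Request:
{"method": "carry_out", "body": {"deltas": [0.05,0,0,0,0,0,0.0873,-0.0003,0.01,0,0,0,0.0873,-0.0003,0.05,0,0,0,0.0873,-0.0003,0.0937,0,0,0,0.0873,-0.0003,0.0937,0,0,0]}}

```text
time: 11.28
eef_pos: [0.5619, 0.0227, 0.0815]
tcp_rot: [-0.092, 0.996, 0.001, -0.004]
contact_force: [-0.3, -0.1, -1.5]
opening: 0.127
finger_force: 42.8
```

Request:
{"method": "carry_out", "body": {"deltas": [0,0,0,0,0,0,0,0,0,0,0,0]}}

```text
time: 11.52
eef_pos: [0.5676, 0.0221, 0.0876]
tcp_rot: [-0.092, 0.996, -0.001, 0.002]
contact_force: [-0.7, 0.1, -1.2]
opening: 0.125
finger_force: 42.8
```

```bash
python3 -c "
from h import *
go(sc(-.0414,.00045,.0445),190.6)"
```

```text
pos [0.5676 0.0221 0.0876] yaw -169.4 delta [0.0029 0.0005 0.0431] [-0.0015  0.0044  0.    ] rows>= 0.7
```

Request:
{"method": "carry_out", "body": {"deltas": [0,0,0,0,0,0,0,0,0,0,0,0,0,0,0,0,0,0,0,0,0,0,0,0]}}

```text
time: 12.02
eef_pos: [0.5657, 0.0224, 0.0849]
tcp_rot: [-0.092, 0.996, 0.0, -0.0]
contact_force: [-0.1, 0.2, -0.2]
opening: 0.125
finger_force: 42.8
```

```bash
python3 -c "
from h import *
go(sc(-.0414,.00045,.0445),190.6)"
```

```text
pos [0.5657 0.0224 0.0849] yaw -169.4 delta [ 0.001  -0.0002  0.0404] [ 0.     -0.0001 -0.    ] rows>= 0.7
```

Request:
{"method": "carry_out", "body": {"deltas": [0.001,0,0.008,0,0,0,0.001,0,0.016,0,0,0,0.001,0,0.022,0,0,0,0.001,0,0.025,0,0,0,0.001,0,0.025,0,0,0]}}

```text
time: 12.65
eef_pos: [0.5646, 0.0222, 0.0595]
tcp_rot: [-0.092, 0.996, 0.0, -0.0]
contact_force: [-0.0, 0.5, -0.7]
opening: 0.128
finger_force: 42.8
```

Request:
{"method": "carry_out", "body": {"deltas": [0,0,0.002,0,0,0,0,0,0.004,0,0,0,0,0,0.006,0,0,0,0,0,0.006,0,0,0]}}

```text
time: 13.15
eef_pos: [0.5646, 0.0222, 0.0537]
tcp_rot: [-0.092, 0.996, 0.0, -0.0]
contact_force: [0.2, -0.3, -1.1]
opening: 0.129
finger_force: 42.8
```

Request:
{"method": "carry_out", "body": {"deltas": [0,0,0.002,0,0,0,0,0,0.004,0,0,0,0,0,0.006,0,0,0,0,0,0.0075,0,0,0,0,0,0.0075,0,0,0]}}

```text
time: 13.78
eef_pos: [0.5646, 0.0222, 0.0462]
tcp_rot: [-0.092, 0.996, 0.0, -0.0]
contact_force: [0.4, -0.1, -1.8]
opening: 0.128
finger_force: 42.8
```

Request:
{"method": "carry_out", "body": {"deltas": [0,0,0.0005,0,0,0,0,0,0.001,0,0,0,0,0,0.001,0,0,0]}}

```text
time: 14.15
eef_pos: [0.5648, 0.0222, 0.0454]
tcp_rot: [-0.092, 0.996, -0.0, -0.0]
contact_force: [0.9, -0.9, -1.5]
opening: 0.126
finger_force: 42.8
```

Request:
{"method": "carry_out", "body": {"deltas": [0,0,0.0005,0,0,0,0,0,0.001,0,0,0,0,0,0.001,0,0,0]}}

```text
time: 14.52
eef_pos: [0.5648, 0.0222, 0.0446]
tcp_rot: [-0.092, 0.996, -0.0, -0.0]
contact_force: [-1.0, -0.5, 0.2]
opening: 0.13
finger_force: 43.0
```

Request:
{"method": "carry_out", "body": {"deltas": [0,0,0.0004,0,0,0,0,0,0.0008,0,0,0,0,0,0.0008,0,0,0]}}

```text
time: 14.9
eef_pos: [0.5653, 0.0223, 0.0446]
tcp_rot: [-0.092, 0.996, 0.0, 0.0]
contact_force: [-2.3, 1.8, 4.8]
opening: 0.125
finger_force: 43.7
```

Request:
{"method": "carry_out", "body": {"deltas": [0,0,-0.0008,0,0,0,0,0,-0.0008,0,0,0,0,0,-0.0008,0,0,0], "grip": 40}}

```text
time: 15.28
eef_pos: [0.5646, 0.0221, 0.0441]
tcp_rot: [-0.092, 0.996, 0.0, -0.0]
contact_force: [-0.9, 0.0, -0.2]
opening: 0.401
finger_force: 0.0
```

Request:
{"method": "carry_out", "body": {"deltas": [0,0,-0.02,0,0,0,0,0,-0.06,0,0,0,-0.05,0,-0.11,0,0,0,-0.1,0,-0.11,0,0,0,-0.1,0,-0.11,0,0,0]}}

```text
time: 15.9
eef_pos: [0.6666, 0.0408, 0.1569]
tcp_rot: [-0.093, 0.996, -0.0, 0.002]
contact_force: [0.1, 0.6, -0.2]
opening: 0.397
finger_force: 0.0
```

Request:
{"method": "carry_out", "body": {"deltas": [0,0,0,0,0,0,0,0,0,0,0,0], "grip": 0}}

```text
time: 16.15
eef_pos: [0.6617, 0.0405, 0.1542]
tcp_rot: [-0.092, 0.996, 0.0, -0.001]
contact_force: [-0.2, 0.2, 0.1]
opening: -0.001
finger_force: 0.0
```

```bash
python3 -c "
from h import *
T=pose()
p,d=ctrl.read_camera('wrist');cv2.imwrite('pics/w6.png',p[:,:,::-1])
X=full('wrist',d,T);S=np.stack([(X-F)@SX,(X-F)@SY,X[...,2]],-1)
for lo,hi in ((.0355,.0385),(.055,.064)):
  m=(S[...,2]>lo)&(S[...,2]<hi)&(abs(S[...,0]+.042)<.026)&(abs(S[...,1])<.036);P=S[m]
  c=np.linalg.lstsq(np.c_[P[:,:2],np.ones(len(P))],P[:,2],rcond=None)[0]
  print(len(P),np.percentile(P,[1,50,99],axis=0).round(4),c)
go(sc(-.2,0,.16),190.6)"
```

```text
6130 [[-0.0663 -0.035   0.0361]
 [-0.0422  0.0001  0.0377]
 [-0.0168  0.0341  0.0385]] [-0.00092281 -0.00064881  0.03759626]
1400 [[-0.056  -0.0061  0.058 ]
 [-0.0418 -0.0004  0.0598]
 [-0.0271  0.0053  0.0615]] [-0.00272913  0.00198155  0.05967268]
pos [0.6618 0.0405 0.1544] yaw -169.41 delta [ 0.2574 -0.0008 -0.0054] [ 0.0002 -0.001  -0.0002] rows>= 4.3
```

View pics/w6.png

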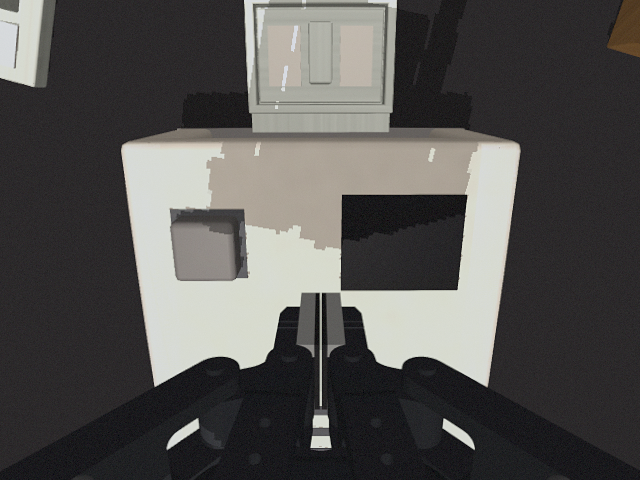

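The picture shows the caddy seated flat in the pocket near (320,53); plate height and level agree with the pocket floor. Next is the push.

Request:
{"method": "carry_out", "body": {"deltas": [0.05,0,0,0,0,0,0.1,0,0,0,0,0,0.155,0,0,0,0,0,0.207,-0.001,0,0,0,0,0.207,-0.001,0,0,0,0]}}

```text
time: 16.82
eef_pos: [0.4551, 0.0018, 0.1528]
tcp_rot: [-0.092, 0.996, 0.0, -0.002]
contact_force: [-0.2, 0.2, 0.3]
opening: 0.003
finger_force: 0.0
```

Request:
{"method": "carry_out", "body": {"deltas": [0,0,0.04,0,0,0,0,0,0.08,0,0,0,0,0,0.11,0,0,0,0,0,0.118,0,0,0,0,0,0.118,0,0,0]}}

```text
time: 17.45
eef_pos: [0.4604, 0.0014, 0.0368]
tcp_rot: [-0.092, 0.996, -0.0, 0.0]
contact_force: [-0.3, 0.1, -0.1]
opening: 0.003
finger_force: 0.0
```

```bash
python3 -c "
from h import *
go(sc(-.126,0,.038),190.6); print((pose()[:3,3]-F)@SX)"
```

```text
pos [0.4604 0.0014 0.0368] yaw -169.4 delta [-0.0218  0.0006 -0.0012] [-0.0001  0.0004 -0.    ] rows>= 0.4
-0.1478389085936713
```

Request:
{"method": "carry_out", "body": {"deltas": [-0.006,0.0005,0,0,0,0,-0.012,0.0005,0,0,0,0,-0.017,0.0005,0,0,0,0,-0.021,0.0005,0,0,0,0,-0.024,0.0005,0,0,0,0]}}

```text
time: 18.08
eef_pos: [0.4836, 0.0065, 0.0365]
tcp_rot: [-0.092, 0.996, -0.0, 0.0]
contact_force: [-0.6, 0.4, -0.8]
opening: -0.0
finger_force: 0.0
```

Request:
{"method": "carry_out", "body": {"deltas": [-0.003,0,0,0,0,0,-0.006,0,0,0,0,0,-0.009,0,0,0,0,0,-0.012,0,0,0,0,0,-0.016,0,0,0,0,0]}}

```text
time: 18.7
eef_pos: [0.4988, 0.0095, 0.0362]
tcp_rot: [-0.092, 0.996, 0.0, -0.001]
contact_force: [-2.4, 0.1, 1.5]
opening: 0.001
finger_force: 1.5
```

```bash
cat > st.py <<'E'
from h import *
s=ctrl.get_state(); T=pose()
print('x',((T[:3,3]-F)@SX).round(4),'y',((T[:3,3]-F)@SY).round(4),'push',(-np.array(s['contact_force'])@SX).round(2))
p,d=ctrl.read_camera('top');X=full('top',d);S=np.stack([(X-F)@SX,(X-F)@SY,X[...,2]],-1)
m=(abs(S[...,0]-.05)<.01)&(abs(S[...,1]+.055)<.01)&(S[...,2]<.13);print('key z',np.median(S[m][:,2]).round(4),m.sum())
m=(abs(S[...,1])<.06)&(abs(S[...,1])>.04)&(S[...,0]<-.003)&(S[...,0]>-.14)&(S[...,2]>.055)&(S[...,2]<.075)
print('panel x',np.percentile(S[m,0],[2,50,98]).round(4),m.sum())
E
python3 st.py
```

```text
x -0.1086 y 0.0002 push 2.38
key z 0.1102 67Traceback (most recent call last):
  File "st.py", line 7, in <module>
    print('panel x',np.percentile(S[m,0],[2,50,98]).round(4),m.sum())
                    ~~~~~~~~~~~~~^^^^^^^^^^^^^^^^^^
    return _quantile_unchecked(
        a, q, axis, out, overwrite_input, method, keepdims, weights)
    return _ureduce(a,
                    func=_quantile_ureduce_func,
    ...<5 lines>...
                    overwrite_input=overwrite_input,
                    method=method)
    r = func(a, **kwargs)
    result = _quantile(arr,
                       quantiles=q,
    ...<2 lines>...
                       out=out,
                       weights=wgt)
    slices_having_nans = np.isnan(arr[-1, ...])
                                  ~~~^^^^^^^^^
IndexError: index -1 is out of bounds for axis 0 with size 0
```

Request:
{"method": "carry_out", "body": {"deltas": [-0.005,0,0,0,0,0,-0.01,0,0,0,0,0,-0.015,0,0,0,0,0,-0.02,0,0,0,0,0,-0.025,0,0,0,0,0]}}

```text
time: 19.38
eef_pos: [0.5235, 0.0142, 0.0361]
tcp_rot: [-0.092, 0.996, 0.0, -0.0]
contact_force: [-3.8, -1.1, 0.1]
opening: 0.001
finger_force: 2.0
```

Request:
{"method": "carry_out", "body": {"deltas": [-0.005,0,0,0,0,0,-0.01,0,0,0,0,0,-0.015,0,0,0,0,0,-0.02,0,0,0,0,0,-0.025,0,0,0,0,0]}}

```text
time: 20.0
eef_pos: [0.5481, 0.0188, 0.0362]
tcp_rot: [-0.092, 0.996, 0.0, -0.0]
contact_force: [-4.4, 0.4, -1.4]
opening: -0.006
finger_force: 2.4
```

```bash
sed -i 's/^m=(abs(S\[...,1\])<.06).*//;s/^print(.panel x.*//' st.py
cat >> st.py <<'E'
p,d=ctrl.read_camera('side');X=full('side',d);S=np.stack([(X-F)@SX,(X-F)@SY,X[...,2]],-1)
m=(S[...,1]<-.03)&(S[...,1]>-.06)&(S[...,0]<-.003)&(S[...,0]>-.14)&(S[...,2]>.03)&(S[...,2]<.06)
print('face',np.median(S[m][:,0]).round(4) if m.sum() else None,m.sum())
m=(abs(S[...,0]-.05)<.01)&(abs(S[...,1]+.055)<.01)&(S[...,2]<.13);print('key z',np.median(S[m][:,2]).round(4),m.sum())
E
python3 st.py
```

```text
x -0.0585 y 0.0003 push 4.24
key z 0.1102 68
face -0.0452 65
key z 0.1087 29
```

Request:
{"method": "carry_out", "body": {"deltas": [-0.0025,0,0,0,0,0,-0.005,0,0,0,0,0,-0.0075,0,0,0,0,0,-0.01,0,0,0,0,0,-0.01,0,0,0,0,0]}}

```text
time: 20.72
eef_pos: [0.5582, 0.0205, 0.0364]
tcp_rot: [-0.092, 0.996, 0.0, 0.0]
contact_force: [-3.5, 1.3, -1.2]
opening: -0.003
finger_force: 2.0
```

```bash
python3 st.py
```

```text
x -0.0482 y 0.0001 push 3.24
key z 0.1106 67
face -0.0356 68
key z 0.1088 30
```

Request:
{"method": "carry_out", "body": {"deltas": [-0.002,0,0,0,0,0,-0.004,0,0,0,0,0,-0.006,0,0,0,0,0,-0.008,0,0,0,0,0,-0.008,0,0,0,0,0]}}

```text
time: 21.45
eef_pos: [0.5656, 0.0219, 0.0364]
tcp_rot: [-0.092, 0.996, 0.0, -0.001]
contact_force: [-5.8, -0.2, -0.9]
opening: 0.001
finger_force: 2.7
```

```bash
python3 st.py
```

```text
x -0.0407 y 0.0002 push 5.7
key z 0.1085 68
face -0.0277 68
key z 0.1067 36
```

Request:
{"method": "carry_out", "body": {"deltas": [-0.001,0,0,0,0,0,-0.002,0,0,0,0,0,-0.003,0,0,0,0,0,-0.004,0,0,0,0,0,-0.004,0,0,0,0,0]}}

```text
time: 22.18
eef_pos: [0.5692, 0.0225, 0.0364]
tcp_rot: [-0.092, 0.996, 0.0, -0.001]
contact_force: [-6.2, 0.0, 1.2]
opening: -0.003
finger_force: 3.2
```

```bash
python3 st.py
```

```text
x -0.037 y 0.0001 push 6.08
key z 0.1072 50
face -0.0244 72
key z 0.1054 26
```

Request:
{"method": "carry_out", "body": {"deltas": [-0.001,0,0,0,0,0,-0.002,0,0,0,0,0,-0.003,0,0,0,0,0,-0.003,0,0,0,0,0]}}

```text
time: 22.78
eef_pos: [0.572, 0.0231, 0.0364]
tcp_rot: [-0.092, 0.996, 0.0, -0.001]
contact_force: [-7.0, -0.1, 0.7]
opening: 0.001
finger_force: 3.4
```

```bash
python3 st.py
```

```text
x -0.0341 y 0.0002 push 6.88
key z 0.1064 33
face -0.0217 63
key z 0.1041 30
```

Request:
{"method": "carry_out", "body": {"deltas": [-0.0005,0,0,0,0,0,-0.001,0,0,0,0,0,-0.001,0,0,0,0,0]}}

```text
time: 23.25
eef_pos: [0.5729, 0.0232, 0.0364]
tcp_rot: [-0.092, 0.996, 0.0, -0.001]
contact_force: [-7.5, 0.2, 2.1]
opening: 0.001
finger_force: 3.6
```

Request:
{"method": "carry_out", "body": {"deltas": [-0.0005,0,0,0,0,0,-0.001,0,0,0,0,0,-0.001,0,0,0,0,0]}}

```text
time: 23.62
eef_pos: [0.5743, 0.0235, 0.0364]
tcp_rot: [-0.092, 0.996, 0.0, -0.001]
contact_force: [-5.6, 0.1, -0.7]
opening: -0.001
finger_force: 2.8
```

```bash
python3 st.py
```

```text
x -0.0318 y 0.0002 push 5.48
key z 0.1057 25
face -0.0194 67
key z 0.1032 35
```

Request:
{"method": "carry_out", "body": {"deltas": [-0.0003,0,0,0,0,0,-0.0006,0,0,0,0,0,-0.0006,0,0,0,0,0]}}

```text
time: 24.1
eef_pos: [0.5749, 0.0236, 0.0364]
tcp_rot: [-0.092, 0.996, 0.0, -0.001]
contact_force: [-6.1, -0.0, -0.1]
opening: 0.001
finger_force: 2.9
```

```bash
python3 st.py
```

```text
x -0.0312 y 0.0002 push 5.96
key z 0.1054 24
face -0.0186 67
key z 0.1038 29
```

Request:
{"method": "carry_out", "body": {"deltas": [-0.0003,0,0,0,0,0,-0.0006,0,0,0,0,0,-0.0006,0,0,0,0,0]}}

```text
time: 24.58
eef_pos: [0.5755, 0.0237, 0.0364]
tcp_rot: [-0.092, 0.996, 0.0, -0.001]
contact_force: [-6.1, -0.2, -0.7]
opening: -0.001
finger_force: 2.8
```

```bash
python3 st.py
```

```text
x -0.0306 y 0.0002 push 6.02
key z 0.1053 22
face -0.0183 64
key z 0.1033 30
```

Request:
{"method": "carry_out", "body": {"deltas": [-0.0003,0,0,0,0,0,-0.0006,0,0,0,0,0,-0.0006,0,0,0,0,0]}}

```text
time: 25.05
eef_pos: [0.5764, 0.0239, 0.0364]
tcp_rot: [-0.092, 0.996, 0.0, -0.0]
contact_force: [-4.8, 1.6, -0.4]
opening: 0.001
finger_force: 2.3
```

```bash
python3 st.py
```

```text
x -0.0296 y 0.0001 push 4.43
key z 0.1111 25
face -0.0171 65
key z 0.1087 30
```

The key sprang up and the force dropped, so it clicked. Backing off gently.

Request:
{"method": "carry_out", "body": {"deltas": [0.002,0,0,0,0,0,0.004,0,0,0,0,0,0.006,0,0,0,0,0,0.01,0,0,0,0,0,0.015,0,0,0,0,0]}}

```text
time: 25.78
eef_pos: [0.5624, 0.0208, 0.0371]
tcp_rot: [-0.092, 0.996, -0.0, 0.001]
contact_force: [0.2, -0.8, -0.2]
opening: -0.0
finger_force: 0.0
```

Request:
{"method": "carry_out", "body": {"deltas": [0.02,0,0,0,0,0,0.05,0,0,0,0,0,0.06,0,-0.04,0,0,0,0.06,0,-0.09,0,0,0,0.06,0,-0.09,0,0,0]}}

```text
time: 26.4
eef_pos: [0.5061, 0.0093, 0.1316]
tcp_rot: [-0.092, 0.996, -0.002, 0.005]
contact_force: [0.7, 0.5, 0.1]
opening: 0.002
finger_force: 0.0
```

```bash
python3 st.py; python3 tr.py
python3 - <<'E'
from h import *
for q in('carton','jar','tub'):
    p,d=ctrl.read_camera('top'); r=ctrl.find_in('top',q)[0]; print(q,r['uv'],cloud('top',d,r['uv']).round(3))
cv2.imwrite('pics/top9.png',p[:,:,::-1])
E
```

```text
x -0.1014 y -0.0012 push -0.81
key z 0.1105 68
face -0.02 67
key z 0.1088 31
carton [222.0, 269.4] [[ 0.329 -0.036  1.171]]
jar [168.2, 222.1] [[0.605 0.371 0.088]]
tub [501.4, 220.7] [[ 0.6   -0.463  0.005]]Traceback (most recent call last):
  File "tr.py", line 5, in <module>
    print('panel x',np.percentile(S[m,0],[2,50,98]).round(4),m.sum()); cv2.imwrite('pics/t_last.png',p[:,:,::-1])
                    ~~~~~~~~~~~~~^^^^^^^^^^^^^^^^^^
    return _quantile_unchecked(
        a, q, axis, out, overwrite_input, method, keepdims, weights)
    return _ureduce(a,
                    func=_quantile_ureduce_func,
    ...<5 lines>...
                    overwrite_input=overwrite_input,
                    method=method)
    r = func(a, **kwargs)
    result = _quantile(arr,
                       quantiles=q,
    ...<2 lines>...
                       out=out,
                       weights=wgt)
    slices_having_nans = np.isnan(arr[-1, ...])
                                  ~~~^^^^^^^^^
IndexError: index -1 is out of bounds for axis 0 with size 0
```

View pics/top9.png

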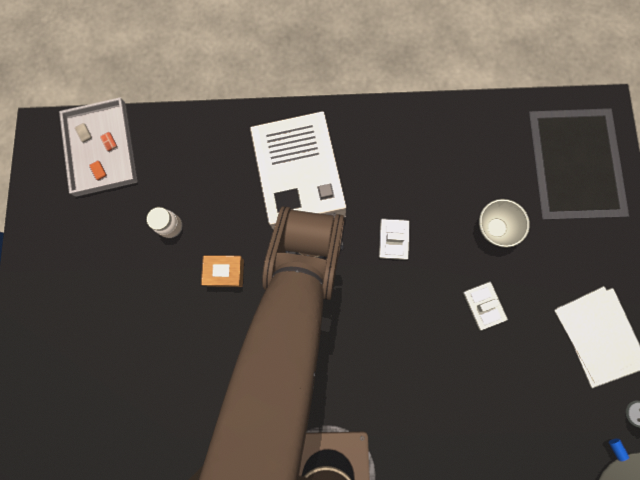

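The scanner's key is up at (325,191), the bystanders (222,271), (165,222) and (503,223) have not moved, and the side depth puts the tray face at its shut position. I'm handing in.

```bash
python3 st.py; python3 -c "
from plant import ctrl
print(ctrl.sign_off())"
```

```text
x -0.1052 y 0.0003 push 0.03
key z 0.1099 68
face -0.0203 68
key z 0.1085 31
the job is handed in; nothing more can be done
None
```

The job is handed in: the key released the tray, the caddy sits flat in its pocket, and the tray clicked and stayed shut, with no measured force above about 8 N on the key, caddy or tray and the jar, tub and carton left where they were.

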